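# Tighten the dosing valve's retaining ring with the pin spanner

### The job

Take the two-pin spanner from its cradle and gently feel both pins fully into a pair of opposite holes of the dosing valve's retaining ring, without dragging the ring round before they are in and never pressing or straining hard. Then turn the ring clockwise with the spanner until its tab is fully home against the stop post, and put the spanner back in its cradle, pins down, as you found it. Do not turn the ring with the fingers, and leave everything else on the bench alone.

Things in the scene. Friction and masses are not known exactly. Their poses are not given: they have to be found in the camera images.
- valve: Dosing valve with its retaining ring, fixed to the bench: round steel base 120 mm across and 10 mm high, upright body 88 mm across. Origin on the bench under the valve's axis, z up. A pipe stub points to its -x. A square stop post (8 mm, 53 mm from the axis, top 92 mm over the bench) stands next to its +x, on the clockwise side.
- ring_face (a point): Centre of the retaining ring's top face, on the valve's axis, 100 mm over the bench, z up. The ring is a steel annulus of 40 mm inner and 84 mm outer diameter, with 6 round pin holes, 10 mm across and 10 mm deep, 60 degrees apart on a circle of 31 mm radius. The holes' angle to the tab or any listed axis differs each time and is not measured: feel it out with the pins, or see it.
- ring_tab (a point): Outer part of the tab on the ring's flange: 55 mm from the axis, 90 mm over the bench; the tab is 8 mm wide and reaches 59 mm from the axis. It turns with the ring. When the ring is fully tight the tab lies along the valve's +x against the stop post.
- ring (a joint): Angle of the retaining ring (rad): 0 is fully tight, tab at its hard stop; negative is loose; it starts between -0.8 and -0.5. Tightening is clockwise from above. It takes about 0.2 N m to turn and stays where it is left. The polished pins slide on its face (friction about 0.2) without dragging it as long as they are pressed with less than some 20 N.
- spanner_grip (a point): Centre of the pin spanner's grip, 36 mm above the pin tips; z up, x along the bar. The spanner: steel bar 84 mm long (x), 20 mm wide (y), 8 mm thick, 9 to 17 mm above the pin tips; on it a grey grip block 34 mm (x) by 22 mm (y), 17 to 51 mm above the pin tips, to be gripped across its y; below, two pins. It weighs 0.15 to 0.3 kg.
- pin_a (a point): Tip of the spanner's pin at its +x, 31 mm from its middle. The pins are 6 mm across, 9 mm long, pointing down, with slightly tapered ends.
- pin_b (a point): Tip of the spanner's other pin, at its -x, 31 mm from its middle.
- cradle_seat (a point): Middle of the seat of the spanner's fixed cradle, 22 mm over the bench: white base 110 mm (x) by 60 mm (y) by 8 mm with a saddle 40 mm long (x) between two side lips (26 mm apart inside, tops 28 mm over the bench). The bar rests on the seat along x, pins hanging free beyond the saddle's ends; the grip centre is then 27 mm above this point.
- gasket: black flat rubber gasket ring, 64 mm across, 6 mm thick, lying on the bench; origin under its middle. Not part of the job.
- nozzle: small steel filling nozzle, 36 mm across, 46 mm tall, standing; origin under its middle. Not part of the job.
- tray_a: white ready-meal tray with clear lid, 130 x 170 x 45 mm; origin under its middle. Not part of the job.
- tray_b: second white ready-meal tray with clear lid, 130 x 170 x 45 mm; origin under its middle. Not part of the job.
- scraper: white plastic dough scraper lying flat, about 175 x 100 x 14 mm; origin under its middle. Not part of the job.
- spray: white spray bottle, 72 mm across, 190 mm tall; origin under its middle. Not part of the job.
- plug: steel blanking plug, a plain disc 48 mm across, 22 mm tall; origin under its middle. Not part of the job.
Not all that is in view belongs to the job. What is shaped like the part that bears spanner_grip but orange is not meant.

How it is judged:
By the outcome, as a careful person would: the job done as asked, in the order asked, and still so for the second after the job is handed in, with the robot touching nothing.
It also fails if it takes over 64 s, if anything falls off the work surface, if the arm or the gripper's body presses on something with over 40 N, if the wrist force passes 120 N, or if a joint passes its speed limit or range.

### The arm

A 7-joint arm with a two-finger parallel gripper is mounted at the origin on the work surface. World frame = base frame: x ahead of the robot, y to its left, z up, the work surface at z = 0. Lengths are in m, angles in degrees, forces in N, time in s.
With the tool pointing down it reaches from about 0.425 to 0.875 m from the base axis. Payload 4.7 kg.
Tool frame: the origin (TCP) lies at the very end of the fingers, on their centre line; the grasp point (between the pads) lies 19 mm behind it (pinch_z is the distance from the TCP to the grasp point, in m); z points along the fingers, y is the direction in which the jaws open and shut (so a half turn about z gives the same grasp; the last joint's range is limited). The gripper opens to 87 mm and grips with 3 to 60 N. Pads are 19 mm wide; open, the fingers measure 117 mm over their backs; the gripper's body (75 mm by 190 mm) begins 51 mm behind the grasp point.
Start: joints at [-72.359, 18.392, -4.016, 83.108, 1.295, 78.541, -3.26], TCP at [0.188, 0.622, 0.186] pointing down, gripper open.
Joint ranges: [-163.93, 163.93], [-17.29, 119.83], [-79.2, 71.16], [3.27, 140.29], [-89.18, 269.18], [5.43, 117.66], [-154.24, 154.24]. Speed limits (degrees/s): [147.25, 147.25, 180, 180, 180, 180, 180].

### API

Orientations are given as [roll, pitch, yaw] about the fixed x, y, z axes, in that order (R = Rz(yaw) Ry(pitch) Rx(roll)).
In Python, from cell import get_obs, read_camera, camera_params, sign_off, pinch_z gives the robot as it stands.
- The arm moves only by the shell command python3 -m handwheel 'ROWS' [FORCE]. ROWS is JSON, a list of rows, each a list of 5 numbers: the finger opening in m, from 0 to 0.087, then the shift along the tool's x, y, z in m, then the turn about the tool's z in rad. In form: [[jaw, tx, ty, tz, twist], ...]. A call has 1 to 20 rows; each row is the pose to reach, as a shift and turn from the pose commanded when the call began, along the tool's axes at that moment; what a row does not reach only later rows make up. A row lasts 1/10 s, in which the tool goes at most 50 mm and 8.59 degrees, less where a joint would pass 70% of its speed; a pose out of reach is approached as far as the arm can. A call with a gripper value outside its range is refused whole. The fingers move at their own pace and stop on an object; FORCE is the grip in N (left out, the last holds). Time passes only in rows, so rows that repeat a pose let the fingers close. It gives the time, the measured TCP pose, the force and the opening at its end, in the units of the state.
- get_obs(): the state, without advancing time (a new reading comes with each control period).
- read_camera(name): name is "scene" or "top" or "wrist"; returns the picture (384x512x3 uint8, blue, green, red); there is no depth.
- camera_params(name): a dict with "camera_matrix" (3x3 intrinsics, pixels), "R" (3x3) and "t" (3): a world point X has camera coordinates R X + t. Camera axes: x right, y down, z forward; pixel columns grow to the right and rows downward; lengths in m; the calibration is good to about 2 mm. A picture is of the moment at which its call begins: read the wrist's pose just before it. camera_params takes no time and is no camera call; for the wrist camera it gives the pose at the moment of the call.
- sign_off(): hands the job in, once; it reports no verdict.
The state is a dict: "time_s": time; "qpos": joint angles; "joint_velocities": joint speeds; "effort": joint torques, N m; "tool_pos": TCP position; "tool_rot": TCP orientation; "force": force on the tool from outside, world axes, zero at the start; "wrist_torque": the same for the moment, N m; "grip_width": finger opening in m.
Only numpy, scipy, OpenCV 4.12 (cv2) and the standard library are available. Lean on these libraries where they do the work, as an engineer would, in place of code of your own. Each camera call takes 0.05 s, during which the arm holds its last target.

## Working session

There is one attempt and no reset: what is moved stays moved. The work goes in short steps, Python scripts to look and compute and a shell command to move; the robot and the scene stay as the last step left them, time stands still between calls to the robot, and variables do not carry over. Pictures are saved under pics/ and viewed, and the job is handed in when it is done.

```bash
ls; mkdir -p pics; python3 - <<'E'
from cell import *
import cv2
o=get_obs()
for k,v in o.items(): print(k,v)
print(pinch_z)
for n in ["scene","top","wrist"]:
    cv2.imwrite(f"pics/{n}0.png",read_camera(n))
    p=camera_params(n); print(n,p)
E
```

```text
pics
time_s 0.0
qpos [-72.36010342  18.43978389  -4.01730006  83.17543666   1.29416069
  78.54232366  -3.26077749]
joint_velocities [-0.11867073 -0.02710543  0.06998604 -0.10758687  0.085869    0.06417672
 -0.08171771]
effort [ 9.40347900e-05 -4.91272581e+01 -4.03944310e-01 -3.12539828e+01
 -6.40263199e-02  4.35084407e-02  1.66211571e-04]
tool_pos [0.18806167 0.62153036 0.18524895]
tool_rot [-1.79887664e+02  4.48965474e-03  1.63170603e+02]
force [0.34126871 0.53420133 0.20991625]
wrist_torque [0.00634071 0.02706444 0.01206332]
grip_width 0.08708918708044808
0.0187
scene {'camera_matrix': array([[457.29310063,   0.        , 256.08715355],
       [  0.        , 457.29310063, 191.08818854],
       [  0.        ,   0.        ,   1.        ]]), 'R': array([[ 0.62267422,  0.78234463,  0.01461835],
       [ 0.6583747 , -0.51372649, -0.55011621],
       [-0.42287063,  0.35216754, -0.83496015]]), 't': array([-0.36333075, -0.2771426 ,  1.4890584 ])}
top {'camera_matrix': array([[379.6119275 ,   0.        , 256.10238157],
       [  0.        , 379.6119275 , 187.90597715],
       [  0.        ,   0.        ,   1.        ]]), 'R': array([[ 0.06869257, -0.99763481, -0.00247193],
       [-0.97411733, -0.06653799, -0.21602804],
       [ 0.21535262,  0.01724747, -0.97638403]]), 't': array([0.02249496, 0.57012398, 1.23504082])}
wrist {'camera_matrix': array([[296.47558826,   0.        , 255.93375982],
       [  0.        , 296.47558826, 186.64188243],
       [  0.        ,   0.        ,   1.        ]]), 'R': array([[ 0.28963366,  0.95713679, -0.00123072],
       [ 0.9201632 , -0.27809089,  0.27561775],
       [ 0.26346164, -0.08096064, -0.96126653]]), 't': array([-0.65005751, -0.03340226,  0.39128889])}
```

View pics/scene0.png

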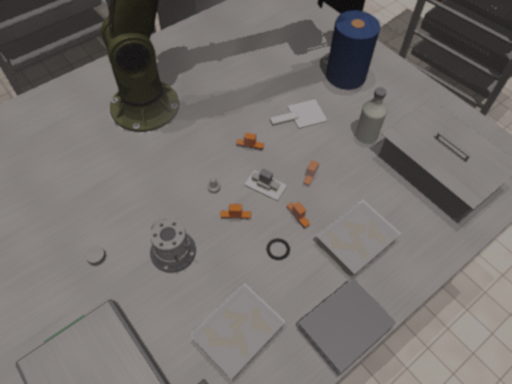

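View pics/top0.png

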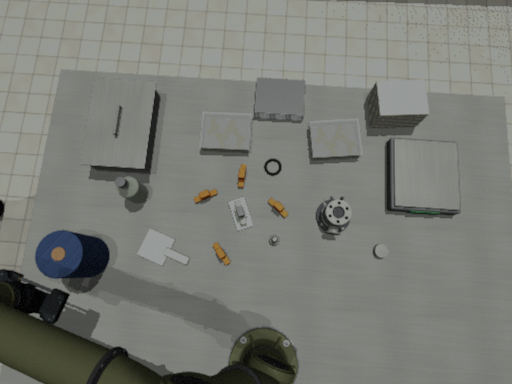

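View pics/wrist0.png

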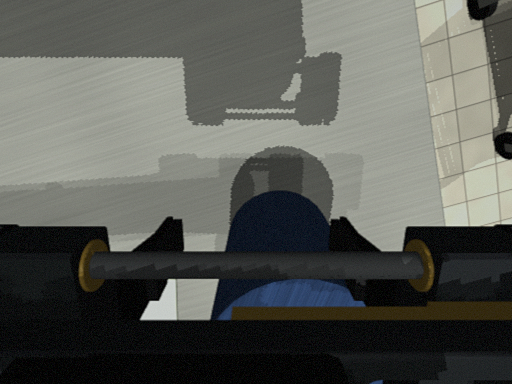

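The spanner candidates in the top view are the grey one in the white cradle at (240,213) and four orange ones at (241,176), (206,196), (278,208) and (222,254). The grey one in the cradle fits the description. I'll confirm it in an enlarged crop.

```bash
python3 - <<'E'
import cv2, numpy as np
a=cv2.imread("pics/top0.png"); b=cv2.imread("pics/scene0.png")
c1=cv2.resize(a[185:235,210:276],None,fx=6,fy=6,interpolation=cv2.INTER_CUBIC)
c2=cv2.resize(b[155:205,235:301],None,fx=6,fy=6,interpolation=cv2.INTER_CUBIC)
c3=cv2.resize(a[190:240,305:371],None,fx=6,fy=6,interpolation=cv2.INTER_CUBIC)
c4=cv2.resize(b[215:265,140:206],None,fx=6,fy=6,interpolation=cv2.INTER_CUBIC)
cv2.imwrite("pics/crop0.png",np.vstack([np.hstack([c1,c2]),np.hstack([c3,c4])]))
E
```

```text
(no output)
```

View pics/crop0.png

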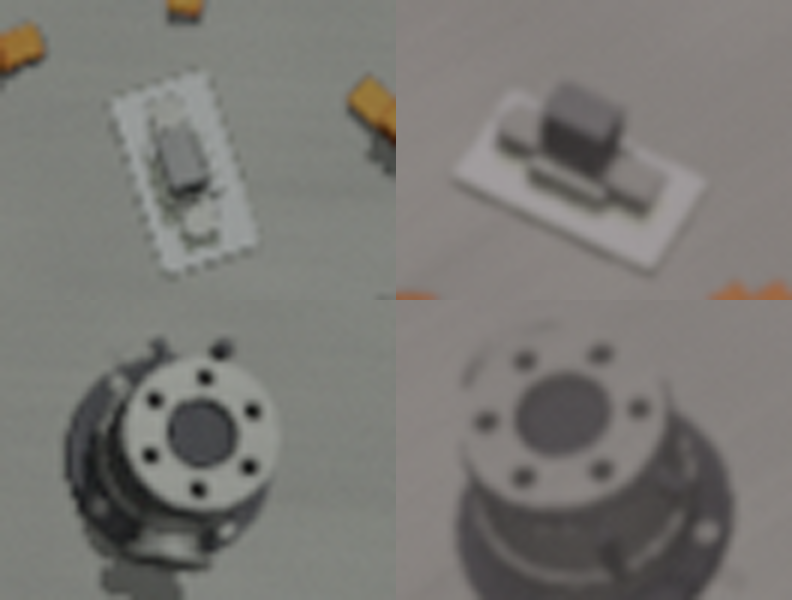

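```bash
cat > h.py <<'E'
import cv2, numpy as np
from cell import *
def ray(p,uv,z):
    uv=np.atleast_2d(np.asarray(uv,float)); K,R,t=p["camera_matrix"],p["R"],p["t"]
    d=np.c_[(uv[:,0]-K[0,2])/K[0,0],(uv[:,1]-K[1,2])/K[1,1],np.ones(len(uv))]@R
    c=-R.T@t
    return c+d*((z-c[2])/d[:,2])[:,None]
def proj(p,X):
    X=np.atleast_2d(np.asarray(X,float)); q=(X@p["R"].T+p["t"])@p["camera_matrix"].T
    return q[:,:2]/q[:,2:]
E
python3 - <<'E'
from h import *
for n,f in (("top","pics/top0.png"),("scene","pics/scene0.png")):
    im=cv2.imread(f); p=camera_params(n)
    hsv=cv2.cvtColor(im,cv2.COLOR_BGR2HSV); g=cv2.cvtColor(im,cv2.COLOR_BGR2GRAY)
    x0,y0,w,h=(222,192,40,45) if n=="top" else (240,165,50,40)
    sub=g[y0:y0+h,x0:x0+w]
    print(n,"levels",np.percentile(sub,[5,25,50,75,95,99]))
    thr=(np.percentile(sub,97)+np.median(g[y0-3:y0,x0:x0+w]))/2
    m=(sub>thr).astype(np.uint8)
    m=cv2.morphologyEx(m,cv2.MORPH_CLOSE,np.ones((7,7)))
    cs,_=cv2.findContours(m,cv2.RETR_EXTERNAL,cv2.CHAIN_APPROX_NONE)
    c=max(cs,key=cv2.contourArea)[:,0]+[x0,y0]
    W=ray(p,c,0.008)[:,:2]
    r=cv2.minAreaRect((W*1000).astype(np.float32)); print(n,"cradle",r)
    # ring hole centres: crop guesses
    if n=="top":
        H=[(205,377),(253,411),(249,467),(198,489),(150,455),(155,400)]; off=(305,190-50)
        T=[(157,348),(222,350)]
    else:
        H=[(600,354),(639,408),(601,470),(523,477),(486,422),(525,360)]; off=(140-66,215-50)
        T=[]
    Hp=np.array(H)/6.+off-0.4
    ref=[]
    for u,v in Hp:
        uu,vv=np.mgrid[int(u)-3:int(u)+5,int(v)-3:int(v)+5]
        s=g[vv,uu].astype(float); wt=np.clip(np.percentile(s,60)-s,0,None)
        ref.append(((uu*wt).sum()/wt.sum(),(vv*wt).sum()/wt.sum()))
    for hp in (Hp,np.array(ref)):
        Wd=ray(p,hp,0.1)[:,:2]; cc=Wd.mean(0)
        d=Wd-cc; print("centre",cc,"r",np.hypot(*d.T).round(4),"ang mod60",(np.degrees(np.arctan2(d[:,1],d[:,0]))%60).round(1))
    if T:
        Tw=ray(p,np.array(T)/6.+off,0.091)[:,:2]; d=Tw-cc
        print("tab/post",Tw,np.hypot(*d.T),np.degrees(np.arctan2(d[:,1],d[:,0])))
E
```

```text
top levels [115. 126. 128. 131. 154. 155.]
top cradle ((485.78466796875, 110.98812103271484), (106.8773193359375, 56.898494720458984), 22.720434188842773)
centre [ 0.49753149 -0.21247136] r [0.0312 0.031  0.031  0.0308 0.0311 0.0307] ang mod60 [57.9 56.9 57.  57.6 56.8 57.4]
centre [ 0.49551232 -0.21148696] r [0.0339 0.0272 0.0312 0.0355 0.0322 0.0299] ang mod60 [54.9 57.6  1.1 57.8 55.2 53.3]
tab/post [[ 0.54367458 -0.18998373]
 [ 0.54499875 -0.22585976]] [0.05274459 0.05153139] [ 24.05955119 -16.19537428]
scene levels [ 84.95 128.   130.   133.   155.   157.  ]
scene cradle ((483.8255920410156, 112.29232788085938), (107.32130432128906, 56.96493148803711), 22.643346786499023)
centre [ 0.49792162 -0.2117117 ] r [0.0311 0.0311 0.031  0.0312 0.0309 0.0312] ang mod60 [57.8 57.6 57.5 57.2 58.2 57.1]
centre [ 0.49867463 -0.21206171] r [0.0303 0.0325 0.029  0.0329 0.0309 0.0291] ang mod60 [59.  58.2 58.1 56.4 56.4 56. ]
```

```bash
python3 - <<'E'
from h import *
p=camera_params("top"); s=camera_params("scene")
for n,uv,z in (("barrel top",(58,254),.2),("spray",(128,187),.19),("scr",(165,247),.014),("or1",(241,176),.03),("or2",(206,196),.03),("or3",(278,208),.03),("or4",(222,254),.03),("nozzle",(274,239),.04)):
    print(n,ray(p,uv,z)[0].round(3))
for z in(.1,.15,.2,.25,.3): print(z,ray(p,(58,254),z)[0].round(3),ray(s,(357,26),z)[0].round(3))
o=get_obs(); yaw=np.radians(o["tool_rot"][2]); d=np.array([.4848,.1116])-o["tool_pos"][:2]
print(d@[np.cos(yaw),np.sin(yaw)], d@[np.sin(yaw),-np.cos(yaw)], np.hypot(*d))
E
```

```text
barrel top [0.299 0.626 0.2  ]
spray [0.515 0.453 0.19 ]
scr [0.349 0.36  0.014]
or1 [0.614 0.118 0.03 ]
or2 [0.534 0.234 0.03 ]
or3 [ 0.508 -0.019  0.03 ]
or4 [0.339 0.161 0.03 ]
nozzle [ 0.4   -0.011  0.04 ]
0.1 [0.3   0.678 0.1  ] [0.215 0.735 0.1  ]
0.15 [0.299 0.652 0.15 ] [0.257 0.679 0.15 ]
0.2 [0.299 0.626 0.2  ] [0.298 0.623 0.2  ]
0.25 [0.298 0.6   0.25 ] [0.339 0.567 0.25 ]
0.3 [0.298 0.574 0.3  ] [0.381 0.511 0.3  ]
-0.4316426196376214 -0.4023263168566938 0.5900693317933928
```

```bash
python3 -m handwheel '[[0.087,0,0,-0.04,0],[0.087,0,0,-0.08,0],[0.087,0,0,-0.12,0],[0.05,-0.432,-0.402,-0.12,2.452],[0.05,-0.432,-0.402,-0.12,2.452],[0.05,-0.432,-0.402,-0.12,2.452],[0.05,-0.432,-0.402,-0.12,2.452],[0.05,-0.432,-0.402,-0.12,2.452],[0.05,-0.432,-0.402,-0.12,2.452],[0.05,-0.432,-0.402,-0.12,2.452],[0.05,-0.432,-0.402,-0.12,2.452],[0.05,-0.432,-0.402,-0.12,2.452],[0.05,-0.432,-0.402,-0.12,2.452],[0.05,-0.432,-0.402,-0.04,2.452],[0.05,-0.432,-0.402,-0.04,2.452],[0.05,-0.432,-0.402,-0.04,2.452],[0.05,-0.432,-0.402,-0.04,2.452],[0.05,-0.432,-0.402,-0.04,2.452],[0.05,-0.432,-0.402,-0.04,2.452],[0.05,-0.432,-0.402,-0.04,2.452]]'
python3 - <<'E'
from h import *
o=get_obs(); print(o["tool_pos"],o["tool_rot"],o["qpos"],o["force"])
np.savez("w1.npz",**camera_params("wrist")); cv2.imwrite("pics/w1.png",read_camera("wrist"))
E
```

```text
time_s: 2.15
tool_pos: [0.4851, 0.1121, 0.226]
tool_rot: [-180.0, 0.0, 22.4]
force: [0.1, -0.6, -0.4]
grip_width: 0.0503
[0.48510755 0.11207922 0.2260366 ] [-1.79997126e+02  3.44650849e-02  2.24179113e+01] [-41.55990561  -2.06449499  25.00618001 101.51069813   0.88560634
  80.39612885 -84.29835274] [ 0.12117398 -0.56780759 -0.37829264]
```

View pics/w1.png

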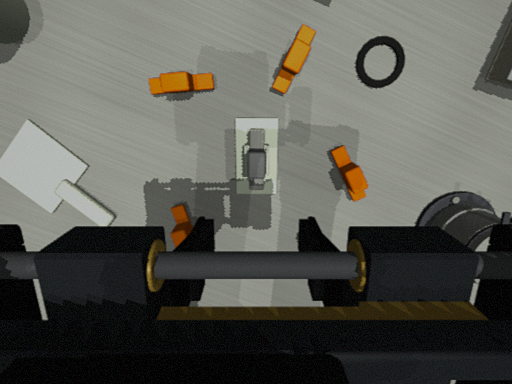

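The cradle with the grey grip is centred at about (257,156), aligned with the tool. The orange look-alikes are well clear. Next I'll measure the base and the grip's top.

```bash
python3 - <<'E'
from h import *
p=dict(np.load("w1.npz")); im=cv2.imread("pics/w1.png"); g=cv2.cvtColor(im,cv2.COLOR_BGR2GRAY)
cv2.imwrite("pics/w1c.png",cv2.resize(im[108:204,220:296],None,fx=6,fy=6,interpolation=cv2.INTER_CUBIC))
print(proj(p,[[.4848,.1116,.008]]))
hsv=cv2.cvtColor(im,cv2.COLOR_BGR2HSV)
print(im[125,240],im[185,240],im[150,228],im[165,257],im[130,257])
E
```

```text
[[256.767142   157.24914671]]
[184 188 185] [100 113 107] [109 117 115] [93 97 94] [117 124 123]
```

View pics/w1c.png

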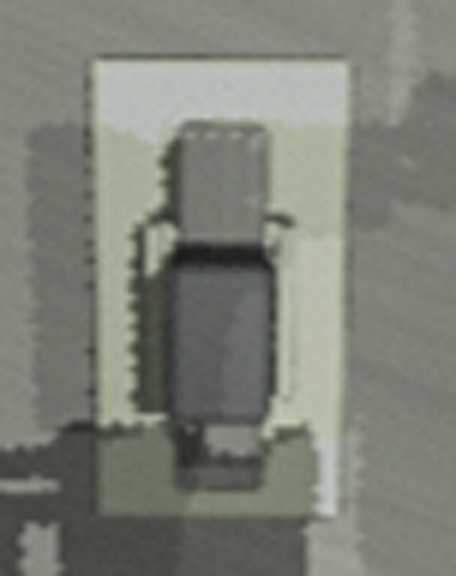

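```bash
python3 - <<'E'
from h import *
p=dict(np.load("w1.npz"))
def f(c,z,nm):
    W=ray(p,np.array(c)/6.+[219.6,107.6],z)[:,:2]
    ax=(W[0]+W[1]-W[2]-W[3]); print(nm,W.mean(0).round(4),"L",np.hypot(*ax)/2*1e3,"W",np.hypot(*(W[0]-W[1]))*1e3,np.hypot(*(W[2]-W[3]))*1e3,"yaw",np.degrees(np.arctan2(ax[1],ax[0])))
f([(93,60),(350,60),(345,515),(97,515)],.008,"base")
f([(175,262),(274,262),(268,418),(175,418)],.064,"griptop")
f([(178,124),(268,124),(262,488),(180,488)],.030,"bar")
E
```

```text
base [0.4851 0.1122] L 108.993446337954 W 58.76117593114241 60.91447134544696 yaw 22.38098794155064
griptop [0.486  0.1122] L 32.8608652987303 W 20.21654974061685 19.467373234309942 yaw 21.377405005185164
bar [0.4856 0.1122] L 83.04105233735329 W 19.68368795165282 18.994872302672185 yaw 22.139344412464933
```

```bash
python3 -m handwheel '[[0.05,0,0,0.05,0],[0.05,0,0,0.1,0],[0.05,0,0,0.15,0],[0.05,0,0,0.175,0],[0.05,0,0,0.185,0],[0.05,0,0,0.192,0],[0.05,0,0,0.192,0],[0.015,0,0,0.192,0],[0.015,0,0,0.192,0],[0.015,0,0,0.192,0],[0.015,0,0,0.192,0],[0.015,0,0,0.192,0]]' 45
python3 - <<'E'
from h import *
o=get_obs(); print(o["tool_pos"],o["tool_rot"],o["force"],o["wrist_torque"],o["grip_width"])
E
```

```text
time_s: 3.4
tool_pos: [0.4856, 0.1124, 0.0347]
tool_rot: [-180.0, -0.0, 22.7]
force: [0.6, 0.1, -0.4]
grip_width: 0.0194
[0.48557129 0.11241662 0.03469657] [-1.79992483e+02 -4.10504244e-02  2.26824102e+01] [ 0.63316718  0.13946884 -0.36144373] [-0.07371081  0.14225147  0.01436537] 0.019352503088949174
```

```bash
python3 -m handwheel '[[0.015,0,0,-0.005,0],[0.015,0,0,-0.015,0],[0.015,0,0,-0.04,0],[0.015,0,0,-0.08,0],[0.015,0,0,-0.12,0],[0.015,0,0,-0.13,0],[0.015,0,0,-0.13,0]]'
python3 - <<'E'
from h import *
o=get_obs(); print(o["tool_pos"],o["tool_rot"],o["force"],o["wrist_torque"],o["grip_width"])
np.savez("w2.npz",**camera_params("wrist")); cv2.imwrite("pics/w2.png",read_camera("wrist"))
a=read_camera("scene"); cv2.imwrite("pics/s2.png",cv2.resize(a[120:220,210:330],None,fx=5,fy=5,interpolation=cv2.INTER_CUBIC))
E
```

```text
time_s: 4.1
tool_pos: [0.4869, 0.1128, 0.1669]
tool_rot: [-180.0, -0.3, 22.7]
force: [-0.2, 1.1, -0.6]
grip_width: 0.0149
[0.48690997 0.11278094 0.16693317] [-179.97597826   -0.2887539    22.67720699] [-0.17567036  1.1103141  -0.58128096] [-0.10726503  0.18593462 -0.00708161] 0.014908352970392903
```

View pics/w2.png

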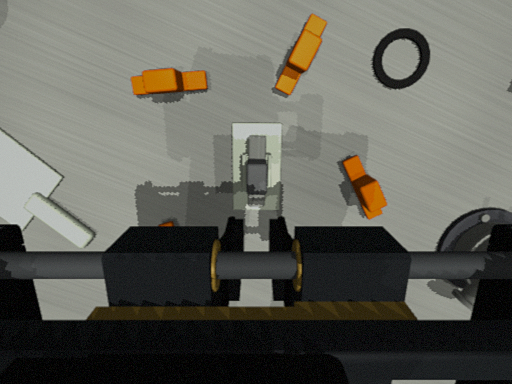

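View pics/s2.png

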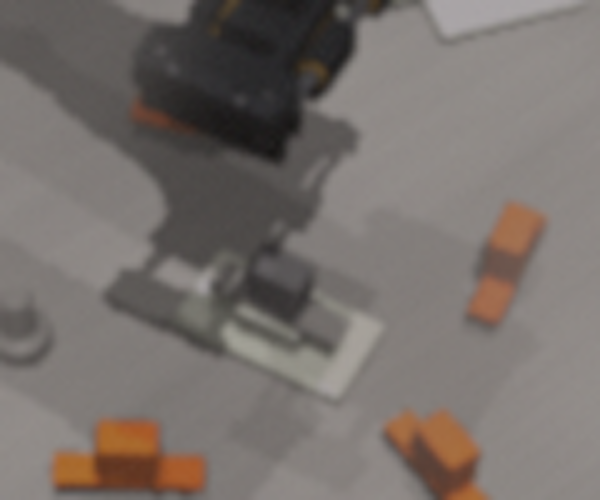

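The jaws closed to 15 mm and the grey spanner is still seated in the cradle, so the grasp slipped off. I'll check whether it shifted before retrying.

```bash
python3 - <<'E'
from h import *
p=dict(np.load("w2.npz")); im=cv2.imread("pics/w2.png")
cv2.imwrite("pics/w2c.png",cv2.resize(im[114:234,210:310],None,fx=5,fy=5,interpolation=cv2.INTER_CUBIC))
o=get_obs()
print(o["tool_pos"],o["tool_rot"],o["force"],proj(p,[o["tool_pos"]]))
E
```

```text
[0.48467232 0.11212113 0.16360305] [-1.79987167e+02  6.50096128e-02  2.26800992e+01] [ 0.30968115 -0.66776653 -0.37994801] [[256.5287366  213.34662958]]
```

View pics/w2c.png

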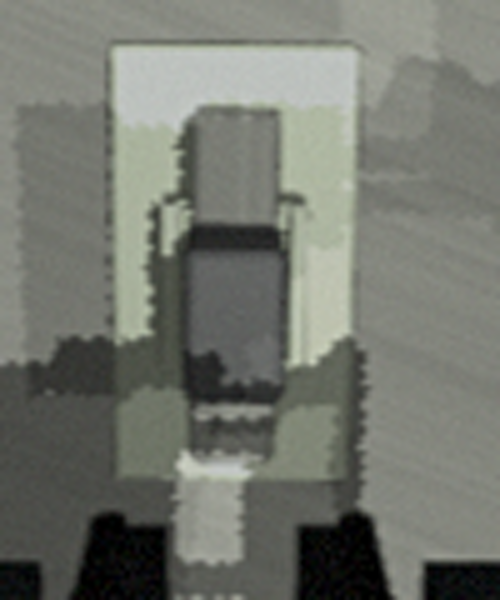

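```bash
python3 - <<'E'
from h import *
p=dict(np.load("w2.npz"))
def f(c,z,nm):
    W=ray(p,np.array(c)/5.+[209.6,113.6],z)[:,:2]
    ax=(W[0]+W[1]-W[2]-W[3]); print(nm,W.mean(0).round(4),"L",np.hypot(*ax)/2*1e3,"W",np.hypot(*(W[0]-W[1]))*1e3,"yaw",np.degrees(np.arctan2(ax[1],ax[0])))
f([(108,42),(360,42),(355,479),(115,479)],.008,"base")
f([(187,248),(286,248),(282,400),(187,398)],.064,"griptop")
f([(190,107),(280,107),(272,458),(190,458)],.030,"bar")
E
```

```text
base [0.4855 0.1124] L 109.8276452544516 W 59.628383273447284 yaw 22.829484519363206
griptop [0.4857 0.1123] L 32.74052036411916 W 20.523212717610363 yaw 21.97871211976741
bar [0.4856 0.1128] L 83.43918580646827 W 20.224287465281662 yaw 22.046894348735417
```

```bash
python3 -m handwheel '[[0.05,0,0,0,0],[0.05,0,0,0.04,0],[0.05,0,0,0.08,0],[0.05,0,0,0.11,0],[0.05,0,0,0.125,0],[0.05,0,0,0.13,0],[0.05,0,0,0.13,0],[0,0,0,0.13,0],[0,0,0,0.13,0],[0,0,0,0.13,0],[0,0,0,0.13,0],[0,0,0,0.13,0],[0,0,0,0.13,0],[0,0,0,0.13,0],[0,0,0,0.13,0]]' 45
python3 - <<'E'
from h import *
o=get_obs(); print(o["tool_pos"],o["tool_rot"],o["force"],o["wrist_torque"],o["grip_width"])
E
```

```text
time_s: 5.7
tool_pos: [0.4853, 0.1123, 0.0344]
tool_rot: [-180.0, -0.0, 22.7]
force: [0.2, 0.3, 0.1]
grip_width: 0.0018
[0.48533327 0.11230426 0.03436911] [-1.79998115e+02 -3.43844800e-03  2.26814436e+01] [0.23006911 0.31204366 0.07655025] [-0.12774745  0.14376324 -0.02116471] 0.0017961933432206606
```

```bash
python3 - <<'E'
from h import *
cv2.imwrite("pics/w3.png",read_camera("wrist"))
a=read_camera("scene"); cv2.imwrite("pics/s3.png",cv2.resize(a[110:220,200:330],None,fx=5,fy=5,interpolation=cv2.INTER_CUBIC))
E
```

```text
(no output)
```

View pics/w3.png

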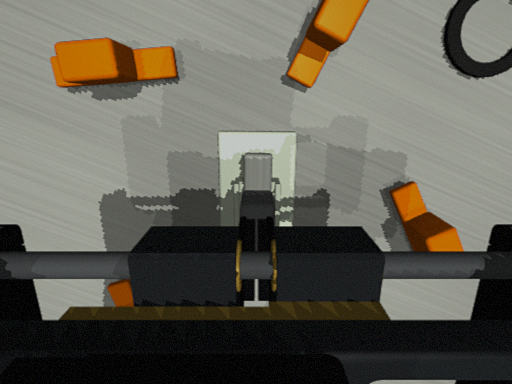

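View pics/s3.png

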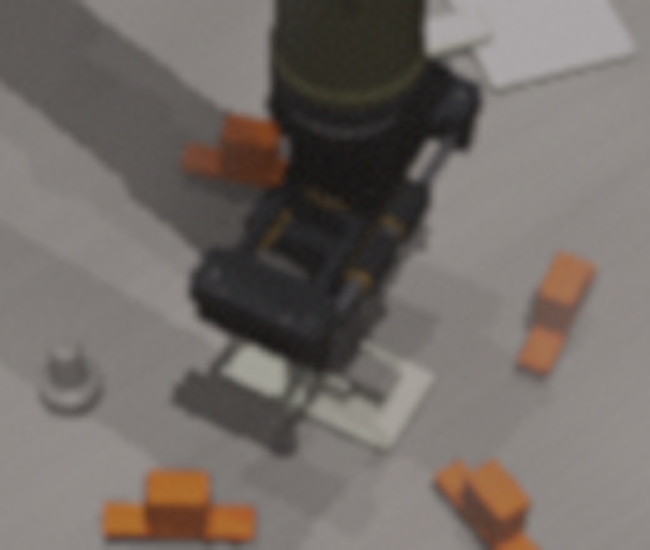

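```bash
python3 - <<'E'
from h import *
im=cv2.imread("pics/w3.png"); p=camera_params("wrist"); o=get_obs()
c=np.array([.4856,.1124]); y=np.radians(22.4); R=np.array([[np.cos(y),-np.sin(y)],[np.sin(y),np.cos(y)]])
for z in (.064,.03):
    P=[list(c+R@np.array(q))+[z] for q in ((.017,-.011),(.017,.011),(-.017,.011),(-.017,-.011))]
    print(z,proj(p,P).round(1))
print("tcp",proj(p,[o["tool_pos"]]),o["tool_pos"],o["grip_width"])
big=cv2.resize(im[120:310,190:330],None,fx=4,fy=4,interpolation=cv2.INTER_CUBIC)
big=cv2.convertScaleAbs(big,alpha=2.0,beta=20)
cv2.imwrite("pics/w3c.png",big[:600])
E
```

```text
0.064 [[275.4 202.8]
 [239.  202.7]
 [239.6 253.3]
 [274.2 253.4]]
0.03 [[272.4 187.2]
 [241.6 187. ]
 [242.  230.8]
 [271.5 230.9]]
tcp [[256.94020884 211.96556004]] [0.48534335 0.11226857 0.03434715] 0.0005849930085221851
```

View pics/w3c.png

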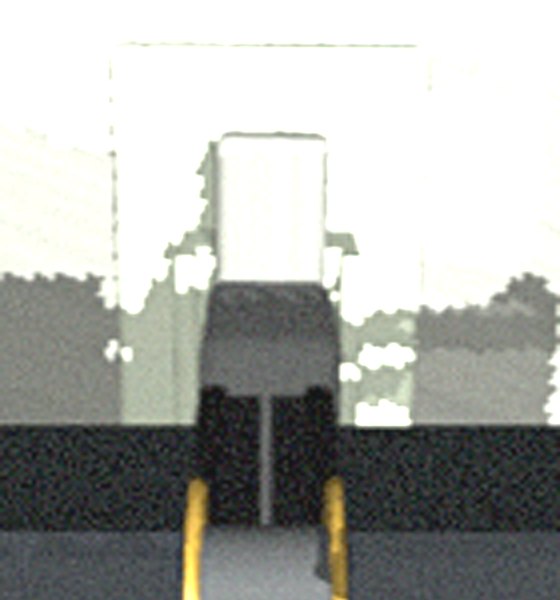

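```bash
python3 - <<'E'
from h import *
p=camera_params("wrist"); o=get_obs(); T=o["tool_pos"]; y=np.radians(o["tool_rot"][2])
ex=np.array([np.cos(y),np.sin(y),0]); ey=np.array([np.sin(y),-np.cos(y),0])
for dz in (0,.01,.02,.03,.04,.05):
    P=[T+ex*a+ey*b+[0,0,dz] for a in(.0095,) for b in(-.00745,.00745)]
    q=proj(p,P); c=p["R"]@P[0]+p["t"]
    print(dz,q.round(1).tolist(),"sep",(q[1]-q[0]).round(1),"depth",c[2].round(3))
E
```

```text
0 [[246.4, 199.4], [267.5, 199.4]] sep [21.1  0. ] depth 0.21
0.01 [[246.0, 204.1], [268.0, 204.1]] sep [22.1  0. ] depth 0.2
0.02 [[245.4, 209.3], [268.6, 209.3]] sep [23.2  0. ] depth 0.19
0.03 [[244.9, 215.0], [269.3, 215.0]] sep [24.4  0. ] depth 0.181
0.04 [[244.2, 221.4], [270.0, 221.4]] sep [25.8  0. ] depth 0.171
0.05 [[243.5, 228.5], [270.9, 228.5]] sep [27.3  0. ] depth 0.162
```

The fingers appear in front of the block (edge at row ~217) and shut freely above it. So the real fingertips seem to sit about 30 mm above the reported TCP. I'll open, look, then feel downwards in small steps while watching the force.

```bash
python3 -m handwheel '[[0.05,0,0,0,0],[0.05,0,0,0,0],[0.05,0,0,0,0],[0.05,0,0,0,0],[0.05,0,0,0,0],[0.05,0,0,0,0],[0.05,0,0,0,0],[0.05,0,0,0.002,0]]'
python3 - <<'E'
from h import *
o=get_obs(); print(o["tool_pos"],o["grip_width"])
im=read_camera("wrist"); cv2.imwrite("pics/w4.png",cv2.convertScaleAbs(cv2.resize(im[120:310,170:350],None,fx=3.1,fy=3.1,interpolation=cv2.INTER_CUBIC),alpha=2,beta=20))
a=read_camera("scene"); cv2.imwrite("pics/s4.png",cv2.convertScaleAbs(cv2.resize(a[110:220,200:330],None,fx=5,fy=5,interpolation=cv2.INTER_CUBIC),alpha=1.6,beta=10))
E
```

```text
time_s: 6.6
tool_pos: [0.4856, 0.1124, 0.0325]
tool_rot: [-180.0, -0.0, 22.7]
force: [-0.9, -0.4, -1.0]
grip_width: 0.0487
[0.48559512 0.11237439 0.03252067] 0.048738639538832736
```

View pics/w4.png

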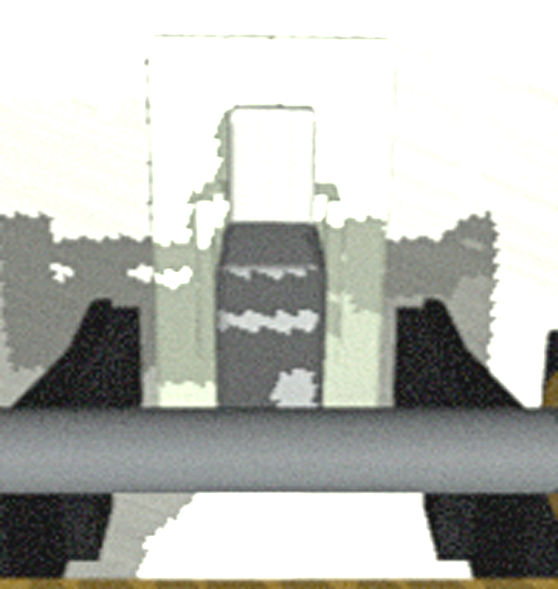

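View pics/s4.png

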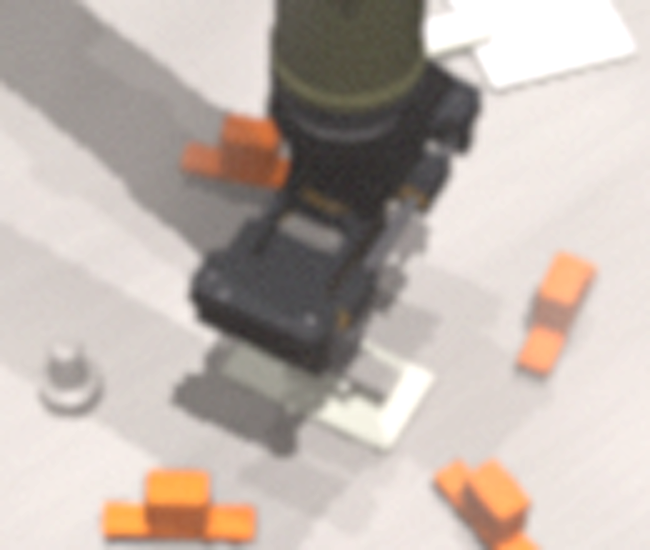

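```bash
python3 -m handwheel '[[0.05,0,0,0.004,0],[0.05,0,0,0.008,0],[0.05,0,0,0.01,0]]'
```

```text
time_s: 7.0
tool_pos: [0.485, 0.1122, 0.0217]
tool_rot: [180.0, 0.0, 22.7]
force: [1.1, -0.6, 0.3]
grip_width: 0.0502
```

```bash
python3 -m handwheel '[[0.05,0,0,0.003,0],[0.05,0,0,0.006,0],[0.05,0,0,0.008,0]]'
```

```text
time_s: 7.3
tool_pos: [0.4852, 0.1122, 0.014]
tool_rot: [180.0, 0.0, 22.7]
force: [0.0, -0.7, 0.2]
grip_width: 0.05
```

```bash
python3 -m handwheel '[[0.05,0,0,0.003,0],[0.05,0,0,0.006,0],[0.05,0,0,0.006,0]]'
python3 - <<'E'
from h import *
o=get_obs(); print(o["tool_pos"],o["force"],o["grip_width"])
im=read_camera("wrist"); cv2.imwrite("pics/w5.png",cv2.convertScaleAbs(cv2.resize(im[120:310,170:350],None,fx=3.1,fy=3.1,interpolation=cv2.INTER_CUBIC),alpha=2,beta=20))
E
```

```text
time_s: 7.6
tool_pos: [0.485, 0.1121, 0.0079]
tool_rot: [-180.0, 0.0, 22.7]
force: [0.4, 0.8, 0.1]
grip_width: 0.0499
[0.48498389 0.11213344 0.00790659] [0.42294708 0.8348856  0.08667905] 0.04992434054150806
```

View pics/w5.png

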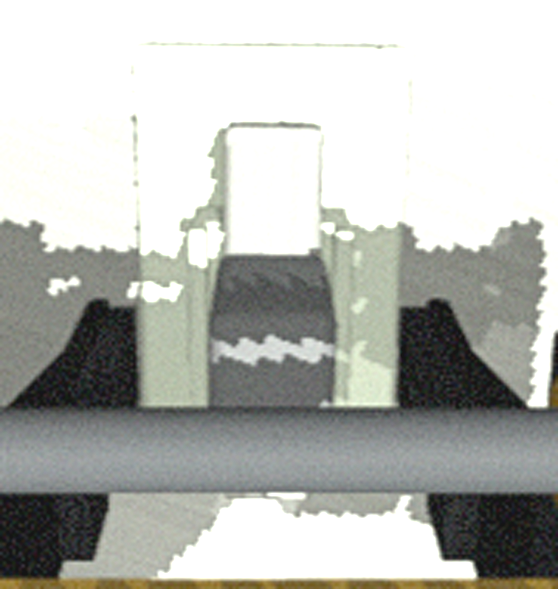

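```bash
python3 -m handwheel '[[0.05,0,0,0.003,0],[0.05,0,0,0.006,0],[0.05,0,0,0.006,0],[0,0,0,0.006,0],[0,0,0,0.006,0],[0,0,0,0.006,0],[0,0,0,0.006,0],[0,0,0,0.006,0],[0,0,0,0.006,0],[0,0,0,0.006,0]]' 45
python3 - <<'E'
from h import *
o=get_obs(); print(o["tool_pos"],o["force"],o["wrist_torque"],o["grip_width"])
E
```

```text
time_s: 8.65
tool_pos: [0.4855, 0.1122, 0.0024]
tool_rot: [180.0, -0.0, 22.7]
force: [0.6, -0.3, 0.5]
grip_width: 0.0217
[0.48551043 0.11219747 0.00244001] [ 0.58585289 -0.30407766  0.51440157] [-0.18777026  0.06985152 -0.00310064] 0.02173894434281782
```

```bash
python3 -m handwheel '[[0,0,0,-0.003,0],[0,0,0,-0.01,0],[0,0,0,-0.03,0],[0,0,0,-0.07,0],[0,0,0,-0.11,0],[0,0,0,-0.15,0],[0,0,0,-0.16,0],[0,0,0,-0.16,0],[0,0,0,-0.16,0]]'
python3 - <<'E'
from h import *
o=get_obs(); print(o["tool_pos"],o["tool_rot"],o["force"],o["wrist_torque"],o["grip_width"],o["qpos"])
np.savez("w6.npz",**camera_params("wrist"));im=read_camera("wrist"); cv2.imwrite("pics/w6r.png",im)
cv2.imwrite("pics/w6.png",cv2.convertScaleAbs(cv2.resize(im[120:310,170:350],None,fx=3.1,fy=3.1,interpolation=cv2.INTER_CUBIC),alpha=2,beta=20))
a=read_camera("scene"); cv2.imwrite("pics/s6r.png",a);cv2.imwrite("pics/s6.png",cv2.resize(a[110:220,200:330],None,fx=5,fy=5,interpolation=cv2.INTER_CUBIC))
E
```

```text
time_s: 9.55
tool_pos: [0.4842, 0.112, 0.1609]
tool_rot: [-180.0, 0.1, 22.7]
force: [0.9, 0.0, -2.6]
grip_width: 0.0219
[0.48417416 0.11204791 0.16086414] [-1.79988213e+02  1.40389641e-01  2.26830310e+01] [ 0.852896    0.02343118 -2.60960693] [-0.07562936  0.16845208  0.01007001] 0.021897123572860583 [-4.18278175e+01  4.29282135e-02  2.59245643e+01  1.07140722e+02
 -1.45366028e-02  7.29614694e+01 -8.32159434e+01]
```

View pics/w6.png

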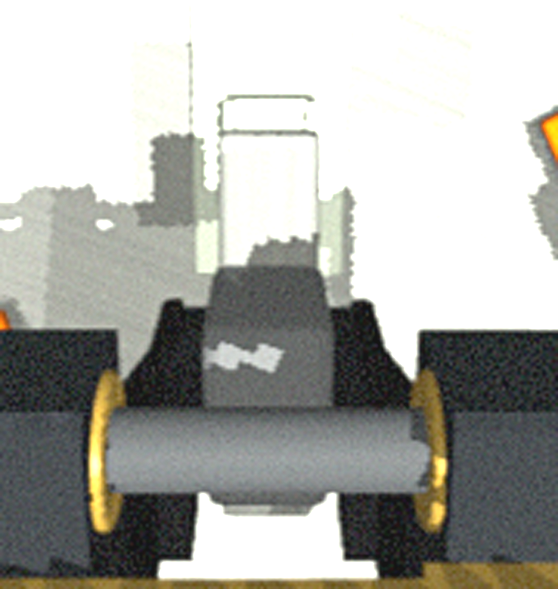

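View pics/s6.png

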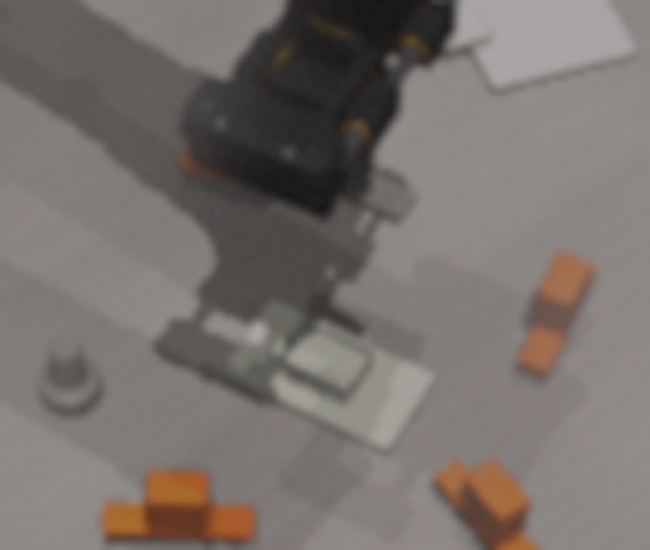

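```bash
python3 - <<'E'
from h import *
p=dict(np.load("w6.npz")); o=get_obs(); T=np.array([.48417,.11205,.16086]); y=np.radians(22.68)
ex=np.array([np.cos(y),np.sin(y),0]); ey=np.array([np.sin(y),-np.cos(y),0])
pts=np.array([(220,134),(316,134),(220,250),(320,250),(205,268),(330,268)])/3.1+[169.8,119.8]
print(o["tool_pos"])
for z in (.0256,.0276,.0296):
    W=ray(p,pts[:2],T[2]+z)-T; print(z,"bar front x",(W@ex*1e3).round(1),"y",(W@ey*1e3).round(1))
im=cv2.imread("pics/w6r.png")
cv2.imwrite("pics/w6c.png",cv2.convertScaleAbs(cv2.resize(im[145:225,220:290],None,fx=7,fy=7,interpolation=cv2.INTER_CUBIC),alpha=1.4))
E
```

```text
[0.48377835 0.11181272 0.16015849]
0.0256 bar front x [40.9 40.9] y [-9.7  8.7]
0.0276 bar front x [41.3 41.3] y [-9.6  8.6]
0.0296 bar front x [41.8 41.8] y [-9.5  8.5]
```

View pics/w6c.png

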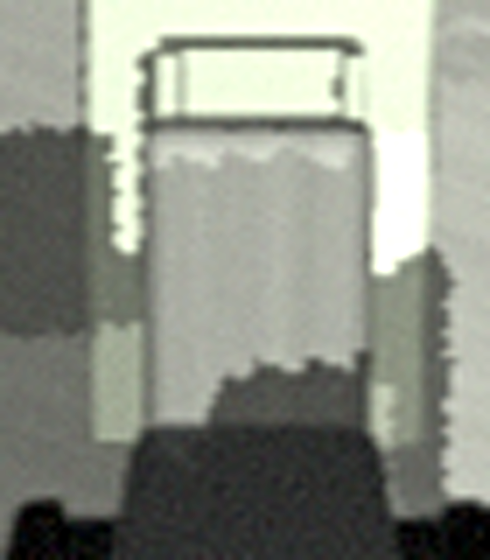

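```bash
python3 - <<'E'
from h import *
p=camera_params("wrist"); o=get_obs(); T=o["tool_pos"]; y=np.radians(o["tool_rot"][2])
ex=np.array([np.cos(y),np.sin(y),0]); ey=np.array([np.sin(y),-np.cos(y),0])
for dx in (.06,.075,.09,.11):
    print(dx,[proj(p,[T+ex*(dx+a)+ey*b+[0,0,-.06]])[0].round(0).tolist() for a,b in((0,0),(-.042,0),(.042,0),(0,.042))])
# move to ring at offset dx ahead with final yaw 57.4
yf=np.radians(57.4)
C=np.array([.4977,-.2121])
for dx in (.075,.09):
    t=C-dx*np.array([np.cos(yf),np.sin(yf)]); d=t-T[:2]
    print(dx,t,"tx",d@ex[:2],"ty",d@ey[:2], np.hypot(*t))
print(T)
E
```

```text
0.06 [[257.0, 121.0], [257.0, 169.0], [257.0, 68.0], [306.0, 121.0]]
0.075 [[257.0, 102.0], [257.0, 152.0], [257.0, 48.0], [307.0, 102.0]]
0.09 [[257.0, 84.0], [257.0, 135.0], [257.0, 27.0], [308.0, 84.0]]
0.11 [[257.0, 57.0], [257.0, 111.0], [257.0, -2.0], [309.0, 57.0]]
0.075 [ 0.45729219 -0.27528393] tx -0.17369817488257577 ty 0.34694996016761537 0.5337578009323096
0.09 [ 0.44921063 -0.28792072] tx -0.1860273994298985 ty 0.35549339168321237 0.5335621126610416
[0.48377835 0.11181272 0.16015849]
```

```bash
python3 -m handwheel '[[0,-0.02,0.04,0,-0.1],[0,-0.04,0.08,0,-0.2],[0,-0.174,0.347,0,-0.606],[0,-0.174,0.347,0,-0.606],[0,-0.174,0.347,0,-0.606],[0,-0.174,0.347,0,-0.606],[0,-0.174,0.347,0,-0.606],[0,-0.174,0.347,0,-0.606],[0,-0.174,0.347,0,-0.606],[0,-0.174,0.347,0,-0.606],[0,-0.174,0.347,0,-0.606],[0,-0.174,0.347,0,-0.606]]'
python3 - <<'E'
from h import *
o=get_obs(); print(o["tool_pos"],o["tool_rot"],o["force"],o["wrist_torque"],o["grip_width"],o["qpos"])
np.savez("w7.npz",T=o["tool_pos"],r=o["tool_rot"],**camera_params("wrist"));im=read_camera("wrist"); cv2.imwrite("pics/w7r.png",im)
cv2.imwrite("pics/w7.png",cv2.resize(im[20:220,170:370],None,fx=3,fy=3,interpolation=cv2.INTER_CUBIC))
E
```

```text
time_s: 10.85
tool_pos: [0.4587, -0.2728, 0.1614]
tool_rot: [-179.9, -0.0, 57.6]
force: [-0.0, -0.0, -3.4]
grip_width: 0.0216
[ 0.45874517 -0.2728488   0.16138481] [-1.79887682e+02 -2.06246991e-02  5.75506950e+01] [-0.04839602 -0.02699472 -3.3517214 ] [-0.0498974   0.10643376 -0.00181805] 0.02161748479472037 [-19.83070713   6.19211425  51.40303678 103.09382271  -5.07537109
  73.20877865   0.43869805]
```

View pics/w7.png

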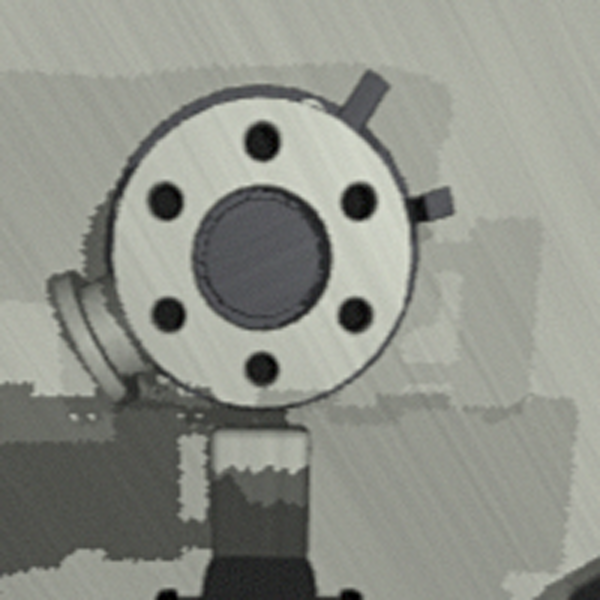

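The ring face is clearly visible, with a hole pair at (262,141) and (261,369) in line with the bar. The tab is at (367,95) and the stop post at (440,203). Next I'll measure the holes.

```bash
cat > ring.py <<'E'
from h import *
def holes(im,p,T,yawdeg,x0=170,y0=20,x1=370,y1=170):
    g=cv2.cvtColor(im,cv2.COLOR_BGR2GRAY)[y0:y1,x0:x1]
    g=cv2.resize(g,None,fx=4,fy=4,interpolation=cv2.INTER_CUBIC)
    m=(g<60).astype(np.uint8)
    cs,_=cv2.findContours(m,cv2.RETR_EXTERNAL,cv2.CHAIN_APPROX_NONE)
    out=[]
    for c in cs:
        A=cv2.contourArea(c)
        if 500<A<2600:
            M=cv2.moments(c); out.append((M["m10"]/A,M["m01"]/A))
    px=np.array(out)/4+[x0-.375,y0-.375]
    W=ray(p,px,0.1)[:,:2]
    return px,W
E
python3 - <<'E'
from ring import *
d=np.load("w7.npz"); p={k:d[k] for k in("camera_matrix","R","t")}; T=d["T"]; im=cv2.imread("pics/w7r.png")
px,W=holes(im,p,T,0); print(px.round(1)); print(W.round(4))
(cx,cy),r=cv2.minEnclosingCircle((W*1000).astype(np.float32)); c=W.mean(0)
print("c",c,"r",np.hypot(*(W-c).T),"ang",(np.degrees(np.arctan2(*(W-c).T[::-1]))).round(2))
tp=ray(p,np.array([(367,98),(440,190)])/3+[169.7,19.7],.09)[:,:2]; print("tab,post",np.degrees(np.arctan2(*(tp-c).T[::-1])),np.hypot(*(tp-c).T))
o=get_obs(); print(o["tool_pos"],o["tool_rot"])
T=o["tool_pos"]; y=np.radians(o["tool_rot"][2]); dd=c-T[:2]
print("tx,ty",dd@[np.cos(y),np.sin(y)],dd@[np.sin(y),-np.cos(y)])
E
```

```text
[[213.1 149.6]
 [256.9 142.5]
 [288.  124.6]
 [225.9 124.5]
 [308.8  89.6]
 [272.7 103. ]
 [289.2  86.8]
 [224.9  86.8]
 [207.6  93.1]
 [257.   66.9]]
[[ 0.4455 -0.2223]
 [ 0.4814 -0.2378]
 [ 0.5123 -0.2391]
 [ 0.4672 -0.2103]
 [ 0.5416 -0.2238]
 [ 0.5106 -0.2167]
 [ 0.5289 -0.2131]
 [ 0.4838 -0.1843]
 [ 0.4687 -0.1806]
 [ 0.5147 -0.1856]]
c [ 0.49547254 -0.2113538 ] r [0.05118632 0.02989736 0.0324494  0.02828389 0.04779903 0.01604431
 0.03351537 0.02947504 0.04076479 0.03211433] ang [-167.66 -117.99  -58.76  177.86  -15.03  -19.56   -2.97  113.34  131.1
   53.3 ]
tab,post [ 21.98286011 -11.91284201] [0.05459556 0.057175  ]
[ 0.45893925 -0.27287716  0.16167055] [-1.79920718e+02 -3.43283718e-02  5.75691746e+01]
tx,ty 0.0715202515928506 -0.00215827092719666
```

```bash
python3 - <<'E'
from ring import *
d=np.load("w7.npz"); p={k:d[k] for k in("camera_matrix","R","t")}; im=cv2.imread("pics/w7r.png")
px,W=holes(im,p,0,0); W=W[[1,2,3,6,7,9]]; c=W.mean(0)
print("c",c,"r",np.hypot(*(W-c).T),"ang",(np.degrees(np.arctan2(*(W-c).T[::-1]))).round(2))
tp=ray(p,np.array([(367,98),(440,190)])/3+[169.7,19.7],.09)[:,:2]; print("tab,post",np.degrees(np.arctan2(*(tp-c).T[::-1])),np.hypot(*(tp-c).T))
T=d["T"]; y=np.radians(d["r"][2]); dd=c-T[:2]
print("tx,ty",dd@[np.cos(y),np.sin(y)],dd@[np.sin(y),-np.cos(y)])
E
```

```text
c [ 0.49805892 -0.21168917] r [0.03091156 0.03088858 0.03088191 0.03091574 0.03088904 0.03092142] ang [-122.52  -62.54  177.42   -2.6   117.5    57.52]
tab,post [ 23.38329471 -12.12884889] [0.05233839 0.05457549]
tx,ty 0.07270448314088833 0.00036015745006158506
```

```bash
python3 -m handwheel '[[0,0.04,0,0,0],[0,0.073,0.0005,0,0],[0,0.073,0.0005,0.03,0],[0,0.073,0.0005,0.055,0],[0,0.073,0.0005,0.055,0],[0,0.073,0.0005,0.055,0],[0,0.073,0.0005,0.055,0],[0,0.073,0.0005,0.055,0]]'
python3 - <<'E'
from h import *
o=get_obs(); T=o["tool_pos"]; y=np.radians(o["tool_rot"][2]); c=np.array([.49806,-.21169]);dd=c-T[:2]
print(T,o["tool_rot"],o["force"],o["wrist_torque"],"err tx,ty mm",1e3*(dd@[np.cos(y),np.sin(y)]),1e3*(dd@[np.sin(y),-np.cos(y)]))
a=read_camera("scene"); cv2.imwrite("pics/s8.png",cv2.resize(a[180:280,110:240],None,fx=5,fy=5,interpolation=cv2.INTER_CUBIC))
o=get_obs(); print(o["tool_pos"],o["tool_rot"],o["force"])
E
```

```text
time_s: 11.7
tool_pos: [0.4994, -0.2141, 0.1088]
tool_rot: [179.9, -0.1, 57.4]
force: [-0.6, -0.2, -2.7]
grip_width: 0.0216
[ 0.49935669 -0.21409797  0.10882453] [ 1.79866827e+02 -7.46329267e-02  5.73974958e+01] [-0.57566194 -0.15250203 -2.7424146 ] [-0.07338401  0.07996924  0.01691997] err tx,ty mm 1.3298707740275464 -2.3898022713030334
[ 0.49920039 -0.21404101  0.10862947] [ 1.79885505e+02 -7.10957204e-02  5.73950946e+01] [ 0.59949707  0.18959242 -2.24222388]
```

View pics/s8.png

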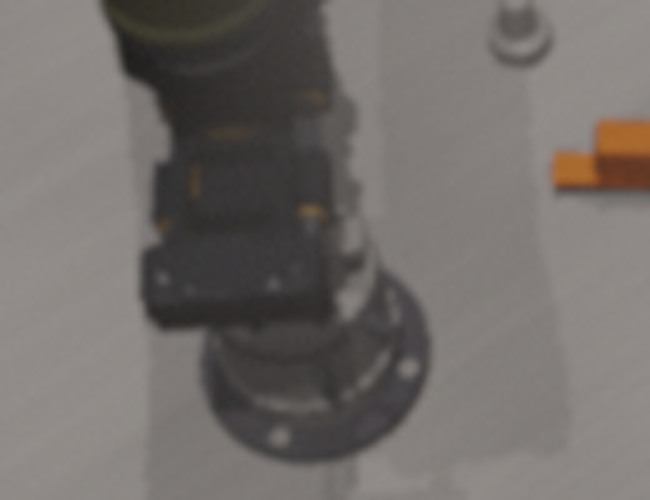

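```bash
python3 -m handwheel '[[0,0.0013,-0.0024,0,0],[0,0.0013,-0.0024,0,0],[0,0.0013,-0.0024,0,0],[0,0.0013,-0.0024,0,0]]'
python3 - <<'E'
from h import *
o=get_obs(); T=o["tool_pos"]; y=np.radians(o["tool_rot"][2]); c=np.array([.49806,-.21169]);dd=c-T[:2]
print(T,o["tool_rot"],o["force"],o["wrist_torque"],"err tx,ty mm",1e3*(dd@[np.cos(y),np.sin(y)]),1e3*(dd@[np.sin(y),-np.cos(y)]))
E
```

```text
time_s: 12.15
tool_pos: [0.497, -0.2114, 0.1074]
tool_rot: [180.0, -0.0, 57.4]
force: [0.0, 0.4, -2.4]
grip_width: 0.0217
[ 0.49704648 -0.21135019  0.10741921] [ 1.79994064e+02 -8.76632531e-03  5.74001743e+01] [ 0.03836013  0.38447406 -2.35774789] [-0.09337885  0.11127878  0.02037677] err tx,ty mm 0.2597742619241391 1.0369204041100735
```

```bash
python3 -m handwheel '[[0,0.0003,0.0008,0,0],[0,0.0003,0.0008,0,0],[0,0.0003,0.0008,0,0],[0,0.0003,0.0008,0,0],[0,0.0003,0.0008,0,0]]'
cat > st.py <<'E'
from h import *
o=get_obs(); T=o["tool_pos"]; y=np.radians(o["tool_rot"][2]); c=np.array([.49806,-.21169]);dd=c-T[:2]
print(round(o["time_s"],2),T.round(5),np.round(o["tool_rot"],2),"F",o["force"].round(2),"M",o["wrist_torque"].round(3),"err tx,ty mm",round(1e3*(dd@[np.cos(y),np.sin(y)]),2),round(1e3*(dd@[np.sin(y),-np.cos(y)]),2),"w",round(o["grip_width"],4))
E
python3 st.py
```

```text
time_s: 12.65
tool_pos: [0.4978, -0.2116, 0.1073]
tool_rot: [-180.0, -0.0, 57.4]
force: [0.6, -0.7, -2.0]
grip_width: 0.0215
12.65 [ 0.49783 -0.21156  0.10732] [-180.    -0.    57.4] F [ 0.62 -0.7  -1.99] M [-0.104  0.135  0.011] err tx,ty mm 0.02 0.26 w 0.0215
```

```bash
python3 -m handwheel '[[0,0,0,0.006,0],[0,0,0,0.012,0],[0,0,0,0.014,0],[0,0,0,0.014,0],[0,0,0,0.014,0]]' >/dev/null; python3 st.py
```

```text
13.15 [ 0.49782 -0.2116   0.09327] [-1.800e+02  1.000e-02  5.739e+01] F [ 0.01  0.31 -1.72] M [-0.103  0.061 -0.012] err tx,ty mm 0.05 0.25 w 0.022
```

```bash
python3 -m handwheel '[[0,0,0,0.001,0],[0,0,0,0.002,0],[0,0,0,0.003,0]]' >/dev/null; python3 st.py
```

```text
13.45 [ 0.49795 -0.21153  0.09039] [ 1.7999e+02 -1.0000e-02  5.7400e+01] F [-0.32  0.4  -1.95] M [-0.073  0.106 -0.006] err tx,ty mm -0.07 0.18 w 0.0215
```

```bash
python3 -m handwheel '[[0,0,0,0.001,0],[0,0,0,0.002,0],[0,0,0,0.002,0]]' >/dev/null; python3 st.py
```

```text
13.75 [ 0.49775 -0.21149  0.0882 ] [-179.99    0.     57.4 ] F [-0.44  0.38 -2.46] M [-0.107  0.122 -0.039] err tx,ty mm -0.0 0.37 w 0.0217
```

```bash
python3 -m handwheel '[[0,0,0,0.001,0],[0,0,0,0.002,0],[0,0,0,0.002,0]]' >/dev/null; python3 st.py
```

```text
14.05 [ 0.49775 -0.21149  0.08618] [-179.99    0.     57.4 ] F [ 0.01 -0.87 -1.78] M [-0.123  0.08   0.004] err tx,ty mm 0.0 0.37 w 0.0217
```

```bash
python3 -m handwheel '[[0,0,0,0.001,0],[0,0,0,0.002,0],[0,0,0,0.002,0]]' >/dev/null; python3 st.py
```

```text
14.35 [ 0.49776 -0.21146  0.08418] [-179.99   -0.     57.4 ] F [-0.5  -0.56 -2.16] M [-0.119  0.137  0.08 ] err tx,ty mm -0.03 0.38 w 0.0214
```

```bash
python3 -m handwheel '[[0,0,0,0.001,0],[0,0,0,0.002,0],[0,0,0,0.002,0]]' >/dev/null; python3 st.py
```

```text
14.65 [ 0.49777 -0.21144  0.08219] [-179.99   -0.     57.4 ] F [ 0.12  0.14 -2.22] M [-0.102  0.121 -0.036] err tx,ty mm -0.05 0.38 w 0.0217
```

```bash
python3 -m handwheel '[[0,0,0,0.0005,0],[0,0,0,0.001,0],[0,0,0,0.001,0]]' >/dev/null; python3 st.py
```

```text
14.95 [ 0.49784 -0.21148  0.08129] [-180.    -0.    57.4] F [ 0.59  0.38 -2.01] M [-0.106  0.066  0.001] err tx,ty mm -0.05 0.3 w 0.0216
```

```bash
python3 -m handwheel '[[0,0,0,0.0003,0],[0,0,0,0.0006,0],[0,0,0,0.0006,0]]' >/dev/null; python3 st.py
```

```text
15.25 [ 0.49783 -0.21151  0.08072] [-180.    -0.    57.4] F [-0.12 -0.59 -2.61] M [-0.094  0.095  0.004] err tx,ty mm -0.03 0.29 w 0.022
```

```bash
python3 -m handwheel '[[0,0,0,0.0003,0],[0,0,0,0.0006,0],[0,0,0,0.0006,0]]' >/dev/null; python3 st.py; python3 - <<'E'
from h import *
im=read_camera("wrist"); cv2.imwrite("pics/w9.png",cv2.convertScaleAbs(cv2.resize(im[130:280,160:360],None,fx=3.5,fy=3.5,interpolation=cv2.INTER_CUBIC),alpha=1.6))
E
```

```text
15.55 [ 0.49792 -0.21153  0.08047] [-1.80e+02 -2.00e-02  5.74e+01] F [-0.89  0.33  0.3 ] M [0.091 0.318 0.013] err tx,ty mm -0.05 0.2 w 0.0216
```

View pics/w9.png

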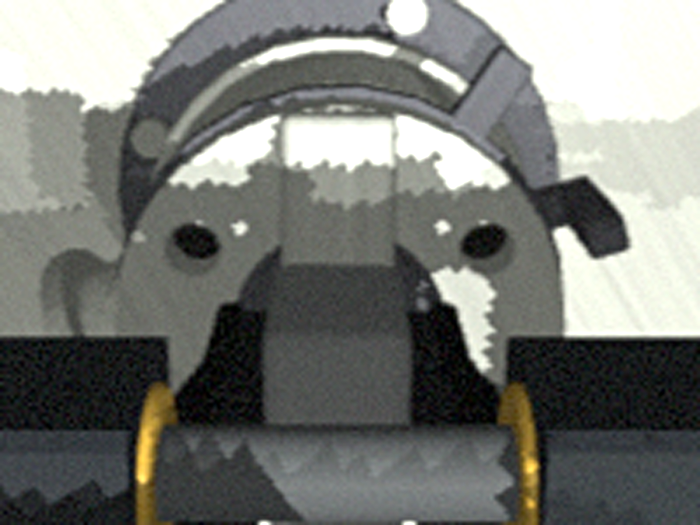

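Both pins are fully in. The bar met the ring face at the predicted height with only about 2.7 N, and the neighbouring holes are visible on both sides of the bar. Now I'll turn clockwise.

```bash
python3 -m handwheel '[[0,0,0,-0.0003,0.02],[0,0,0,-0.0003,0.05],[0,0,0,-0.0003,0.08],[0,0,0,-0.0003,0.11],[0,0,0,-0.0003,0.14],[0,0,0,-0.0003,0.17],[0,0,0,-0.0003,0.2],[0,0,0,-0.0003,0.23],[0,0,0,-0.0003,0.26],[0,0,0,-0.0003,0.29]]' >/dev/null; python3 st.py
```

```text
16.6 [ 0.49824 -0.2119   0.08054] [ 1.7994e+02 -2.0000e-02  4.0630e+01] F [ 3.53 -3.74 -4.03] M [-0.779 -0.679  0.2  ] err tx,ty mm -0.0 -0.28 w 0.0214
```

```bash
python3 -m handwheel '[[0,0,0,0,0.03],[0,0,0,0,0.06],[0,0,0,0,0.09],[0,0,0,0,0.12],[0,0,0,0,0.15]]' >/dev/null; python3 st.py
```

```text
17.1 [ 0.4983  -0.21198  0.08062] [ 1.7993e+02 -3.0000e-02  3.2040e+01] F [ 4.02 -4.4  -4.57] M [-1.    -0.826  0.229] err tx,ty mm -0.05 -0.38 w 0.0218
```

```bash
python3 -m handwheel '[[0,0,0,0,0.02],[0,0,0,0,0.04],[0,0,0,0,0.06],[0,0,0,0,0.06]]' >/dev/null; python3 st.py; python3 - <<'E'
from h import *
im=read_camera("wrist"); cv2.imwrite("pics/w10.png",cv2.convertScaleAbs(cv2.resize(im[130:280,160:360],None,fx=3.5,fy=3.5,interpolation=cv2.INTER_CUBIC),alpha=1.6))
E
```

```text
17.5 [ 0.49829 -0.21195  0.08066] [ 1.7994e+02 -3.0000e-02  2.8640e+01] F [ 2.28 -4.92 -2.78] M [-0.962 -0.778  0.129] err tx,ty mm -0.08 -0.34 w 0.0216
```

View pics/w10.png

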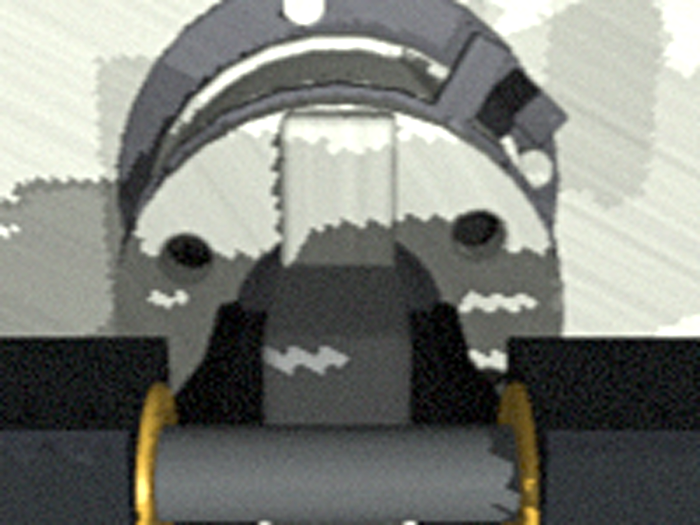

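The tab at (470,75) is now close to the post at (530,105). I'll go on in small steps until the torque rises at the stop.

```bash
python3 -m handwheel '[[0,0,0,0,0.015],[0,0,0,0,0.03],[0,0,0,0,0.03],[0,0,0,0,0.03]]' >/dev/null; python3 st.py
```

```text
17.95 [ 0.49821 -0.21202  0.0807 ] [ 1.7994e+02 -3.0000e-02  2.6960e+01] F [ 3.5  -3.02 -2.49] M [-1.022 -0.719  0.13 ] err tx,ty mm 0.02 -0.36 w 0.0214
```

```bash
python3 -m handwheel '[[0,0,0,0,0.015],[0,0,0,0,0.03],[0,0,0,0,0.03],[0,0,0,0,0.03]]' >/dev/null; python3 st.py
```

```text
18.35 [ 0.49815 -0.21204  0.08072] [ 1.7995e+02 -3.0000e-02  2.5240e+01] F [ 3.67 -4.21 -2.97] M [-0.991 -0.741  0.156] err tx,ty mm 0.06 -0.35 w 0.0212
```

```bash
python3 -m handwheel '[[0,0,0,0,0.015],[0,0,0,0,0.03],[0,0,0,0,0.03],[0,0,0,0,0.03]]' >/dev/null; python3 st.py
```

```text
18.75 [ 0.49812 -0.21206  0.08073] [ 1.7995e+02 -2.0000e-02  2.3520e+01] F [ 3.39 -3.83 -3.63] M [-1.05  -0.706  0.143] err tx,ty mm 0.1 -0.36 w 0.0215
```

```bash
python3 -m handwheel '[[0,0,0,0,0.015],[0,0,0,0,0.03],[0,0,0,0,0.03],[0,0,0,0,0.03]]' >/dev/null; python3 st.py
```

```text
19.15 [ 0.49811 -0.21211  0.08073] [ 1.7994e+02 -2.0000e-02  2.1820e+01] F [ 3.96 -4.31 -3.97] M [-1.005 -0.764  0.298] err tx,ty mm 0.11 -0.41 w 0.0216
```

```bash
python3 -m handwheel '[[0,0,0,0,0.015],[0,0,0,0,0.03],[0,0,0,0,0.03],[0,0,0,0,0.03]]' >/dev/null; python3 st.py; python3 - <<'E'
from h import *
im=read_camera("wrist"); cv2.imwrite("pics/w11.png",cv2.convertScaleAbs(cv2.resize(im[130:280,160:360],None,fx=3.5,fy=3.5,interpolation=cv2.INTER_CUBIC),alpha=1.6))
E
```

```text
19.55 [ 0.49819 -0.21211  0.08072] [1.799e+02 1.000e-02 2.027e+01] F [ 3.06 -4.21 -2.98] M [-1.188 -0.701  1.07 ] err tx,ty mm 0.03 -0.44 w 0.0216
```

View pics/w11.png

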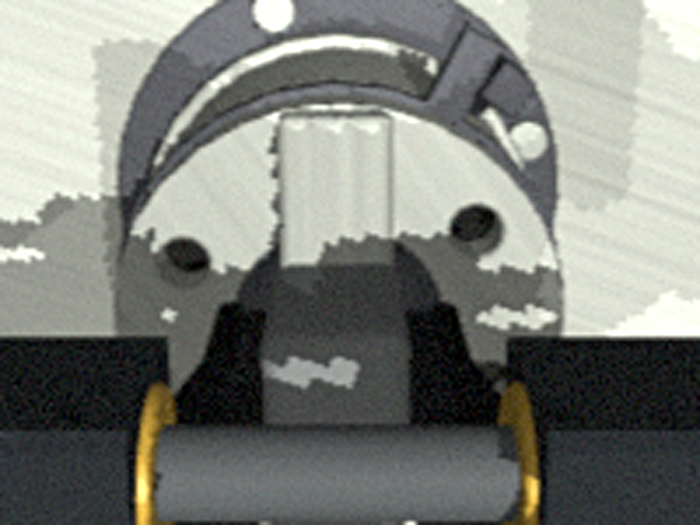

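The torque jumped to 1.07 N m, and the picture shows the tab at (460,70) against the post at (510,80). The ring is home. I'll back off to the middle of the pins' play and lift.

```bash
python3 -m handwheel '[[0,0,0,0,-0.02],[0,0,0,0,-0.04],[0,0,-0.0003,0,-0.06],[0,0,-0.0003,0,-0.065],[0,0,-0.0003,0,-0.065]]' >/dev/null; python3 st.py
```

```text
20.1 [ 0.4975  -0.21133  0.08052] [-1.7998e+02  1.0000e-02  2.3850e+01] F [ 1.78 -3.63 -0.79] M [-0.813 -0.279  0.155] err tx,ty mm 0.36 0.56 w 0.0216
```

```bash
python3 -m handwheel '[[0,0,0,-0.001,0],[0,0,0,-0.003,0],[0,0,0,-0.004,0],[0,0,0,-0.004,0]]' >/dev/null; python3 st.py
```

```text
20.5 [ 0.49714 -0.21131  0.08443] [-1.7996e+02  5.0000e-02  2.3870e+01] F [-0.14 -3.88 -2.55] M [-1.024  0.139  0.145] err tx,ty mm 0.68 0.72 w 0.0215
```

Pin b still leans on its hole wall with about 4 N. Shifting towards the axis should free it.

```bash
python3 -m handwheel '[[0,0.0003,0.0005,0,0],[0,0.0005,0.0008,0,0],[0,0.0005,0.0008,0,0],[0,0.0005,0.0008,0,0]]' >/dev/null; python3 st.py
```

```text
20.9 [ 0.49841 -0.21115  0.08429] [-179.94    0.     23.89] F [-0.04 -1.12 -2.7 ] M [-0.46   0.14   0.033] err tx,ty mm -0.54 0.35 w 0.0215
```

Unloaded: about 1 N lateral and 0.03 N m. Lifting out.

```bash
python3 -m handwheel '[[0,0,0.0003,-0.002,0],[0,0,0.0003,-0.004,0],[0,0,0.0003,-0.006,0],[0,0,0.0003,-0.008,0]]' >/dev/null; python3 st.py
```

```text
21.3 [ 0.49874 -0.21159  0.09265] [-1.7997e+02 -2.0000e-02  2.3890e+01] F [-0.2  -0.05 -2.1 ] M [-0.077  0.151 -0.009] err tx,ty mm -0.66 -0.18 w 0.0214
```

```bash
python3 -m handwheel '[[0,0,0,-0.01,0],[0,0,0,-0.04,0],[0,-0.04,0,-0.07,0],[0,-0.075,0,-0.07,0],[0,-0.075,0,-0.07,0],[0,-0.075,0,-0.07,0],[0,-0.075,0,-0.07,0]]' >/dev/null; python3 st.py; python3 - <<'E'
from h import *
o=get_obs();np.savez("w12.npz",T=o["tool_pos"],r=o["tool_rot"],**camera_params("wrist"));im=read_camera("wrist"); cv2.imwrite("pics/w12r.png",im)
cv2.imwrite("pics/w12.png",cv2.resize(im[20:220,150:370],None,fx=3,fy=3,interpolation=cv2.INTER_CUBIC))
E
```

```text
22.0 [ 0.43074 -0.24172  0.1627 ] [-1.7999e+02 -5.0000e-02  2.3930e+01] F [ 0.15 -0.33 -1.22] M [-0.053  0.131  0.005] err tx,ty mm 73.72 -0.15 w 0.0216
```

View pics/w12.png

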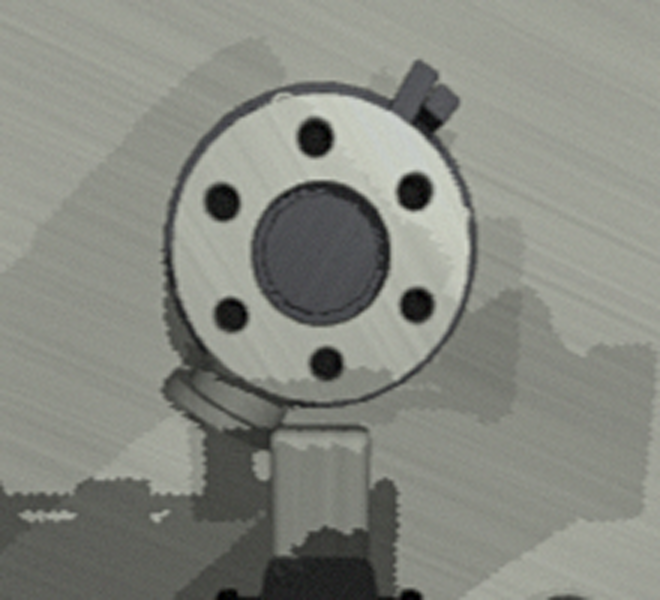

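The tab (420,85) lies against the post (440,103). Next I'll measure the ring's turn and enlarge that spot.

```bash
python3 - <<'E'
from ring import *
d=np.load("w12.npz"); p={k:d[k] for k in("camera_matrix","R","t")}; im=cv2.imread("pics/w12r.png")
px,W=holes(im,p,0,0,x0=195,x1=310,y0=55,y1=150); c=W.mean(0); 
for _ in range(3):
    k=np.abs(np.hypot(*(W-c).T)-.031)<.004; c=W[k].mean(0)
W=W[k]; print(len(W),c,np.hypot(*(W-c).T).round(4),np.degrees(np.arctan2(*(W-c).T[::-1])).round(2))
cv2.imwrite("pics/w12c.png",cv2.resize(im[35:75,270:310],None,fx=12,fy=12,interpolation=cv2.INTER_CUBIC))
E
```

```text
6 [ 0.49805318 -0.21170141] [0.031  0.0309 0.0309 0.031  0.0309 0.0309] [-153.04  146.82  -93.07   86.86  -33.1    26.93]
```

View pics/w12c.png

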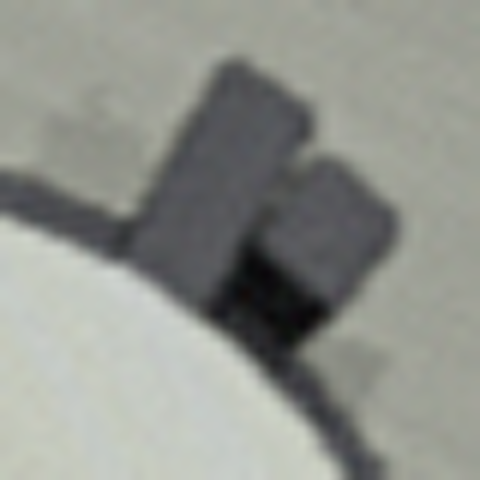

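```bash
python3 - <<'E'
from h import *
d=np.load("w12.npz"); p={k:d[k] for k in("camera_matrix","R","t")}
f=lambda q:np.array(q)/12.+[269.54,34.54]
c=np.array([.49805,-.21170])
for zt in (.09,.094):
    t=ray(p,f([(272,93),(170,275),(305,130),(205,310)]),zt)[:,:2]
    po=ray(p,f([(320,155),(395,215),(330,300),(262,230)]),.092)[:,:2]
    u=t[0]-c; u/=np.hypot(*u); n=np.array([u[1],-u[0]])
    print(zt,"tab ang",np.degrees(np.arctan2(u[1],u[0])),"edge offs mm",((t[2:]-c)@n*1e3).round(1),"post corners perp",((po-c)@n*1e3).round(1),"rad",((po-c)@u*1e3).round(1))
E
```

```text
0.09 tab ang -6.843044518640704 edge offs mm [3.3 3.5] post corners perp [ 5.  11.6 10.7  4.1] rad [56.2 55.6 48.7 50.1]
0.094 tab ang -6.821223093210633 edge offs mm [3.2 3.4] post corners perp [ 5.  11.6 10.7  4.1] rad [56.2 55.6 48.7 50.1]
```

The ring turned 30.6°, from 57.5 to 26.9, and the tab edge sits on the post's face to within pixel error. Now I'll take the spanner back to the cradle.

```bash
cat > cr.py <<'E'
from h import *
o=get_obs(); T=o["tool_pos"]; y=np.radians(o["tool_rot"][2]); c=np.array([.4855,.1122]);dd=c-T[:2]
print(round(o["time_s"],2),T.round(5),np.round(o["tool_rot"],2),"F",o["force"].round(2),"M",o["wrist_torque"].round(3),"err tx,ty mm",round(1e3*(dd@[np.cos(y),np.sin(y)]),2),round(1e3*(dd@[np.sin(y),-np.cos(y)]),2),"w",round(o["grip_width"],4))
E
python3 cr.py
```

```text
22.05 [ 0.43074 -0.24173  0.1625 ] [179.99   0.    23.95] F [-0.16  0.03 -2.31] M [-0.105  0.105 -0.051] err tx,ty mm 193.72 -301.22 w 0.0213
```

```bash
python3 -m handwheel '[[0,0.02,-0.03,0,0],[0,0.045,-0.07,0,0],[0,0.0725,-0.1125,0,0.01],[0,0.1,-0.155,0,0.022],[0,0.1275,-0.1975,0,0.022],[0,0.155,-0.24,0,0.022],[0,0.18,-0.28,0,0.022],[0,0.1937,-0.3012,0,0.022],[0,0.1937,-0.3012,0.03,0.022],[0,0.1937,-0.3012,0.06,0.022],[0,0.1937,-0.3012,0.09,0.022],[0,0.1937,-0.3012,0.1,0.022],[0,0.1937,-0.3012,0.1,0.022],[0,0.1937,-0.3012,0.1,0.022],[0,0.1937,-0.3012,0.1,0.022],[0,0.1937,-0.3012,0.1,0.022]]'; python3 cr.py;python3 - <<'E'
from h import *
o=get_obs();np.savez("w13.npz",T=o["tool_pos"],r=o["tool_rot"],**camera_params("wrist"));im=read_camera("wrist"); cv2.imwrite("pics/w13r.png",im)
cv2.imwrite("pics/w13.png",cv2.resize(im[110:270,170:340],None,fx=3.5,fy=3.5,interpolation=cv2.INTER_CUBIC))
E
python3 cr.py
```

```text
time_s: 23.65
tool_pos: [0.4864, 0.1118, 0.0638]
tool_rot: [-180.0, -0.2, 22.6]
force: [0.3, -0.6, -1.8]
grip_width: 0.0214
23.65 [0.48639 0.11184 0.06385] [-1.7998e+02 -1.5000e-01  2.2620e+01] F [ 0.28 -0.56 -1.77] M [-0.093  0.146 -0.019] err tx,ty mm -0.68 -0.68 w 0.0214
23.7 [0.48617 0.11176 0.06365] [-1.7998e+02 -1.3000e-01  2.2620e+01] F [ 0.42 -0.38 -3.07] M [-0.054  0.122 -0.02 ] err tx,ty mm -0.45 -0.66 w 0.0217
```

View pics/w13.png

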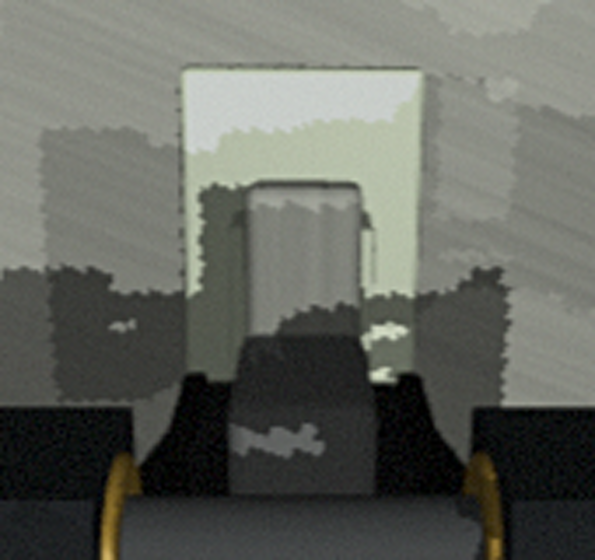

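The bar sits over the cradle, parallel to it and centred (columns 248–358 against the base at 183–420). Lowering.

```bash
python3 -m handwheel '[[0,-0.0002,-0.0005,0.01,0],[0,-0.0002,-0.0005,0.025,0],[0,-0.0002,-0.0005,0.038,0],[0,-0.0002,-0.0005,0.045,0],[0,-0.0002,-0.0005,0.047,0],[0,-0.0002,-0.0005,0.047,0],[0,-0.0002,-0.0005,0.047,0],[0,-0.0002,-0.0005,0.047,0]]' >/dev/null; python3 cr.py
```

```text
24.5 [0.48544 0.11201 0.01603] [-1.7999e+02 -7.0000e-02  2.2620e+01] F [ 0.08 -0.5  -2.29] M [-0.044  0.114  0.051] err tx,ty mm 0.13 -0.15 w 0.0219
```

```bash
python3 -m handwheel '[[0,0,0,0.004,0],[0,0,0,0.007,0],[0,0,0,0.01,0],[0,0,0,0.012,0],[0,0,0,0.012,0],[0,0,0,0.012,0]]' >/dev/null; python3 cr.py
```

```text
25.1 [0.48487 0.11178 0.00339] [180.     0.    22.62] F [ 0.01  0.05 -2.22] M [-0.034  0.106  0.03 ] err tx,ty mm 0.74 -0.14 w 0.0218
```

```bash
python3 -m handwheel '[[0,0,0,0.0005,0],[0,0,0,0.001,0],[0,0,0,0.001,0]]' >/dev/null; python3 cr.py
```

```text
25.4 [0.48494 0.11184 0.0025 ] [-1.800e+02 -1.000e-02  2.262e+01] F [-0.39 -0.5  -2.78] M [-0.093  0.157  0.026] err tx,ty mm 0.66 -0.12 w 0.0215
```

```bash
python3 -m handwheel '[[0,0.0006,0,0,0],[0,0.0006,0,0.0003,0],[0,0.0006,0,0.0005,0],[0,0.0006,0,0.0005,0]]' >/dev/null; python3 cr.py
```

```text
25.8 [0.48551 0.11209 0.00246] [-179.98   -0.     22.62] F [-1.53 -0.58  5.44] M [-0.209  0.733  0.024] err tx,ty mm 0.04 -0.1 w 0.0215
```

Seated: the force went from -2.5 N to +5.4 N at the expected height. I'll release and retreat.

```bash
python3 -m handwheel '[[0,0,0,-0.0003,0],[0.03,0,0,-0.0003,0],[0.05,0,0,-0.0003,0],[0.05,0,0,-0.0003,0],[0.05,0,0,-0.0003,0],[0.05,0,0,-0.0003,0],[0.05,0,0,-0.0003,0],[0.05,0,0,-0.0003,0]]'; python3 cr.py
```

```text
time_s: 26.6
tool_pos: [0.4855, 0.1121, 0.0023]
tool_rot: [-180.0, -0.0, 22.6]
force: [0.2, -1.0, 0.0]
grip_width: 0.0497
26.6 [0.48546 0.11205 0.00227] [-1.800e+02 -1.000e-02  2.262e+01] F [ 0.2  -1.03  0.02] M [-0.077  0.161 -0.034] err tx,ty mm 0.09 -0.12 w 0.0497
```

```bash
python3 -m handwheel '[[0.05,0,0,-0.01,0],[0.05,0,0,-0.03,0],[0.05,0,0,-0.06,0],[0.05,0,0,-0.1,0],[0.05,0,0,-0.15,0],[0.05,0,0,-0.2,0],[0.05,-0.03,0,-0.22,0],[0.05,-0.03,0,-0.22,0],[0.05,-0.03,0,-0.22,0],[0.05,-0.03,0,-0.22,0]]'; python3 - <<'E'
from h import *
o=get_obs();np.savez("w14.npz",T=o["tool_pos"],r=o["tool_rot"],**camera_params("wrist"));im=read_camera("wrist"); cv2.imwrite("pics/w14r.png",im)
cv2.imwrite("pics/w14.png",cv2.resize(im[70:220,180:340],None,fx=4,fy=4,interpolation=cv2.INTER_CUBIC))
a=read_camera("scene"); cv2.imwrite("pics/s14.png",a)
a=read_camera("top"); cv2.imwrite("pics/t14.png",a)
E
```

```text
time_s: 27.6
tool_pos: [0.4574, 0.1005, 0.2214]
tool_rot: [180.0, 0.1, 22.6]
force: [-0.1, -0.7, -1.0]
grip_width: 0.0502
```

View pics/w14.png

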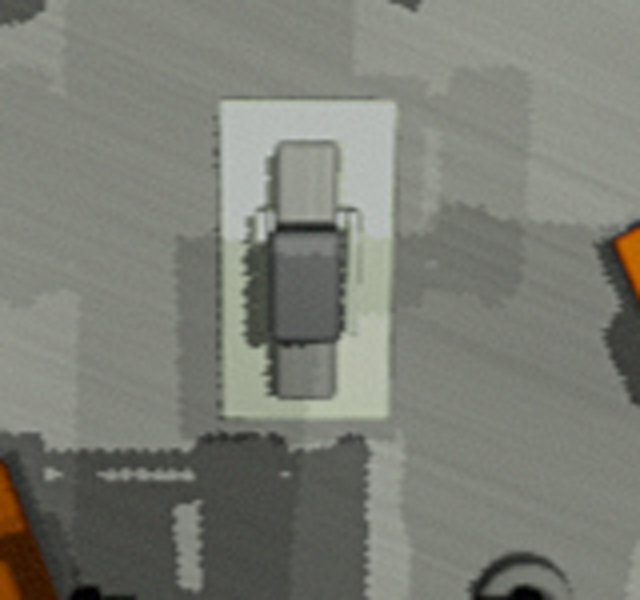

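View pics/s14.png

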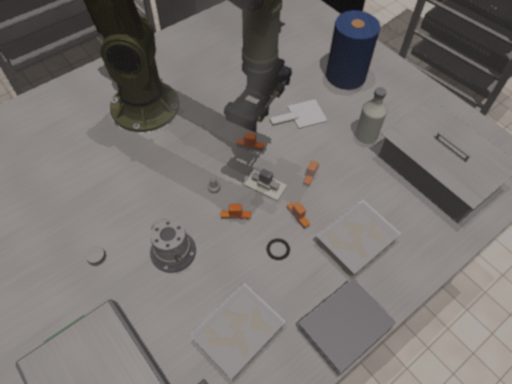

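The spanner lies flat in its cradle, grip at (305,285) and centred between the lips. The other objects are in the same places as in the first picture. Handing in.

```bash
python3 - <<'E'
from cell import *
o=get_obs(); print(o["time_s"],o["force"],o["grip_width"]); print(sign_off())
E
```

```text
27.75 [ 0.27200712  0.56348718 -0.17677888] 0.04981361350481802
the job is handed in; nothing more can be done
None
```

The retaining ring is turned home against its stop post and the spanner is back in its cradle, pins down. I handed the job in at 27.75 s.

- **Grasp:** The first two closes missed, because the real fingertips sit about 33 mm above the reported TCP. I noticed this in the wrist view, felt downwards with no contact force, and gripped at 21.7 mm opening. The spanner was not moved by the failed tries.
- **Insertion:** Both pins went into the hole pair at 57.5° with no measurable extra force. The bar met the ring face at the predicted height with about 3 N.
- **Turning:** I turned the ring clockwise by 30.6°. The torque was about 0.15–0.3 N m while it turned and rose to 1.07 N m at the stop. The picture taken afterwards shows the tab against the post. My measured edges were about 0.6–1.6 mm apart, which is roughly one or two pixels; the distance between centres matched contact, so I relied on that and the torque.
- **Withdrawal:** One pin still leaned on its hole wall with about 4 N, so I shifted the tool to free it before lifting out.
- **Last checks:** The spanner is seated centred and level between the lips. Seating it pressed at about 5–8 N. Nothing else appears moved in the scene picture, and the gripper is open and clear.

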